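# Level the rocking cutlery stand

### The job

The wooden stand with the cutlery caddy rocks because the screw foot at its black-knob corner hangs clear of the sunken stone below it. Turn the knob clockwise, seen from above, until the foot just touches the stone: the stand must no longer rock, but its deck must stay level and not be jacked up. Leave the stand standing where it is, and leave the caddy, sugar bowl, tray and salt shaker undisturbed.

Things in the scene. Friction and masses are not known exactly. Their poses are not given: they have to be found in the camera images.
- slab: Fixed terracotta coping stone, 340 x 300 x 24 mm; origin at the centre of its underside, z up. Its -x -y corner (110 x 110 mm) is a separate pale stone piece that has sunk: its flat top lies 1 to 5.5 mm below the slab's top, by an amount that is not given and differs each time.
- stand: Loose wooden stand, deck 260 (x) x 220 (y) mm, about 2.7 kg with its load. Origin under the deck's centre at the level of the undersides of its three rigid legs, which rest on the slab; deck top 30 mm above it. Legs at x = +-110, y = +-90 mm; the -x -y corner has the screw foot instead. 22 mm high steel rims on the +x edge and the far part of the +y edge.
- knob_top (a point): Centre of the top face of the black ribbed round knob with a yellow mark: 40 mm diameter, 30 mm tall, underside 4 mm above the deck, axis vertical at x = -110, y = -90 mm of the stand, straight above the screw foot. It turns in place (does not rise or sink on the stand) and can be gripped at any yaw.
- knob (a joint): Angle of the knob, rad, 0 at the start, growing clockwise seen from above, up to 7.5. Each rad lowers the foot by 1.5 mm. About 0.06 N m of friction; stays where it is left. At 0 the foot's underside is 2 mm above the level of the legs' undersides, so that the foot must go down by 3 to 7.5 mm.
- foot: Screw foot under the knob, domed rubber pad of 28 mm diameter; origin at the centre of its underside. At first it hangs clear. Pressed down on the knob's top with over 2 to 5 N (up to 10 N if the press also holds it sideways), that corner rocks down until the foot meets the stone, the knob's top moving outwards by 0.45 of its drop; let go, it rocks back. The gap is the drop plus 0.3 mm.
- caddy: White plastic cutlery caddy with three sections, full of spoons and forks, standing on the far half of the stand; 66 (x) x 156 (y) x 105 mm, cutlery up to about 195 mm; origin at the centre of its underside; 0.9 kg.
- sugar_bowl: White ceramic sugar bowl with blue lid, 80 mm diameter, 67 mm tall, standing on the +y near part of the stand; origin at the centre of its underside.
- tray: Green melamine tray, 260 x 180 x 18 mm, lying on the ledge to the right (-y) of the slab; origin at the centre of its underside.
- salt_shaker: Glass salt shaker with a steel screw top, 44 mm diameter, 86 mm tall, standing on the tray; origin at the centre of its underside.
There are look-alikes about, which are no part of the job. Of the things like the sugar_bowl, leave any that is green, purple or turquoise; of the rest the smaller one is meant.

How it is judged (in metres and radians):
At the end, for the whole second after the job is handed in: The screw foot bears on the sunken stone (over 0.3 N), the stand is at rest, level within 0.009 rad (2 mm over its length) and within 20 mm of its start; caddy, bowl and shaker are upright and, like the tray, within 30 mm of their starts (contact force between foot and anything else above 0.3 N and angle between stand's own z axis and vertical below 0.009 rad and distance of each of stand, knob_top from where it was at the start of the episode below 0.02 m and linear speed of stand below 0.01 m/s and angle between each of caddy, sugar_bowl, salt_shaker's own z axis and vertical below 0.1 rad and distance of each of caddy, sugar_bowl, tray, salt_shaker from where it was at the start of the episode below 0.03 m); the robot touches nothing.
It fails at once if a bystander is tipped or pushed away (over 50 mm) (angle between any of caddy, sugar_bowl, salt_shaker's own z axis and vertical above 0.5 rad or distance of any of caddy, sugar_bowl, tray, salt_shaker from where it was at the start of the episode above 0.05 m).
It fails at once if the stand is shoved or lifted away (over 40 mm) (distance of stand from where it was at the start of the episode above 0.04 m).
It also fails if it takes over 72 s, if anything falls off the work surface, if the arm or the gripper's body presses on something with over 40 N, if the wrist force passes 120 N, or if a joint passes its speed limit or range.

### The arm

A 6-joint arm with a two-finger parallel gripper is mounted at the origin on the work surface. World frame = base frame: x ahead of the robot, y to its left, z up, the work surface at z = 0. Lengths are in mm, angles in rad, forces in N, time in s.
With the tool pointing down it reaches from about 350 to 725 mm from the base axis. Payload 4.3 kg.
Tool frame: the origin (TCP) lies at the very end of the fingers, on their centre line; the grasp point (between the pads) lies 19 mm behind it (pinch_z is the distance from the TCP to the grasp point, in mm); z points along the fingers, x is the direction in which the jaws open and shut, and the axes are right-handed (so a half turn about z gives the same grasp; the last joint's range is limited). The gripper opens to 85 mm and grips with 20 to 120 N. Pads are 22 mm wide; open, the fingers measure 114 mm over their backs; the gripper's body (76 mm by 85 mm) begins 54 mm behind the grasp point. The pads swing forward as they close: fully open they stand 13 mm farther back than shut.
Start: joints at [1.131, 0.377, 0.081, 1.274, 0, 1.46], TCP at [186.224, 544.047, 231.329] pointing down, gripper open.
Joint ranges: [-2.72, 2.72], [-0.84, 1.66], [-1.02, 1.22], [-1.77, 2.12], [-1.37, 1.28], [-3.14, 3.14]. Speed limits (rad/s): [2.57, 2.57, 3.14, 3.14, 3.14, 3.14].

### API

Orientations are given as a unit quaternion [w, x, y, z].
In Python, from bench import state, grab_frame, finish_job, pinch_z gives the robot as it stands.
- The arm moves only by the tool play_rows, never from a script. Its argument "series" is a list of rows, each a list of 3 entries, a list of its own where there are three numbers: the shift along the world's x, y, z in mm, then the turn, a rotation vector about the world's x, y, z in rad, then the opening, from 0 (shut) to 1 (fully open). In form: [[[dx, dy, dz], [rx, ry, rz], grip], ...]. A call has 1 to 20 rows; each row shifts and turns the commanded pose from where the row before left it; what a row does not reach is not made up. A row lasts 1/10 s, in which the tool goes at most 50 mm and 8.59 degrees, less where a joint would pass 70% of its speed; a pose out of reach is approached as far as the arm can. A call is refused whole if a number of a shift passes 50 or a number of a turn 0.15, either way. A call with a gripper value outside its range is refused whole. The fingers move at their own pace and stop on an object; "grip_force" is the grip in N (left out, the last holds). Time passes only in rows, so rows that do not move let the fingers close. It gives the time, the measured TCP pose, the force and the opening at its end, in the units of the state.
- state(): the state, without advancing time (a new reading comes with each control period).
- grab_frame(name): name is "scene" or "top"; returns a dict with "image" (384x512x3 uint8, blue, green, red), "intrinsics" (3x3 intrinsics, pixels), "dist" ([k1, k2, p1, p2, k3] as OpenCV has them; the pictures are not rectified), "view" (4x4, takes a point from world to camera coordinates). Camera axes: x right, y down, z forward; pixel columns grow to the right and rows downward; lengths in mm; the calibration is good to about 2 mm. A picture is of the moment at which its call begins. There is no depth.
- finish_job(): hands the job in, once; it reports no verdict.
The state is a dict: "time": time; "qpos": joint angles; "qvel": joint speeds; "joint_torque": joint torques, N m; "ee_pos": TCP position; "tcp_rot": TCP orientation; "contact_force": force on the tool from outside, world axes, zero at the start; "moment": the same for the moment, N m; "width": opening from 0.0 (shut) to 1.0 (fully open).
Only numpy, scipy, OpenCV 4.12 (cv2) and the standard library are available. Lean on these libraries where they do the work, as an engineer would, in place of code of your own. Each camera call takes 0.05 s, during which the arm holds its last target. There are 200 camera calls.

## Working session

There is one attempt and no reset: what is moved stays moved. The work goes in short steps, Python scripts to look and compute and a tool call to move; the robot and the scene stay as the last step left them, time stands still between calls to the robot, and variables do not carry over. Pictures are saved under pics/ and viewed, about 8 in all and at most 12, crops included, and the job is handed in when it is done.

Besides the shell and the picture viewer there is one more tool, called after "Emit:" as name(argument=value, ...), one argument or row to a line, values as JSON. play_rows: Moves the arm, as the interface text tells. Its arguments: {"type":"object","properties":{"series":{"type":"array","items":{"type":"array"}},"grip_force":{"type":"number"}},"required":["series"]}

```bash
mkdir -p pics
python3 - <<'E'
from bench import *
import cv2,numpy as np,pickle
fs={n:grab_frame(n) for n in("scene","top")}
pickle.dump(fs,open('f0.pkl','wb'))
for n,f in fs.items():
    cv2.imwrite(f'pics/{n}0.png',cv2.resize(f['image'],(768,576)))
    print(n,f['intrinsics'].tolist(),f['dist'],np.round(f['view'],4).tolist())
print(state(),pinch_z)
E
```

```text
scene [[457.90225446676646, 0.0, 250.1731094859269], [0.0, 457.90225446676646, 184.90150667811898], [0.0, 0.0, 1.0]] [-0.01715098  0.          0.          0.          0.        ] [[0.0719, 0.9973, 0.0148, -24.0497], [0.5505, -0.0273, -0.8344, -221.6244], [-0.8317, 0.0681, -0.551, 1589.9335], [0.0, 0.0, 0.0, 1.0]]
top [[492.52546423304204, 0.0, 253.13173489314806], [0.0, 492.52546423304204, 186.7511396520392], [0.0, 0.0, 1.0]] [0.05239812 0.         0.         0.         0.        ] [[0.0222, -0.9997, -0.0134, -21.4118], [-0.996, -0.0209, -0.0873, 529.0532], [0.087, 0.0153, -0.9961, 1577.7823], [0.0, 0.0, 0.0, 1.0]]
{'time': 0.1, 'qpos': array([1.13071089e+00, 3.78003812e-01, 7.97609475e-02, 1.27440843e+00,
       3.04990133e-06, 1.46050435e+00]), 'qvel': array([-6.57123474e-04, -1.59218519e-03,  1.86645418e-03, -5.84830161e-04,
        1.38422390e-03, -1.63195527e-05]), 'joint_torque': array([ 1.56604106e-03, -4.64691210e+01,  2.70583105e+01,  1.19191754e-02,
       -6.78151355e-05,  1.23296189e-05]), 'ee_pos': array([185.94740433, 543.47721897, 230.44699373]), 'tcp_rot': array([ 4.51614891e-04,  8.13586653e-01,  5.81442944e-01, -8.10105550e-04]), 'contact_force': array([ 0.47797838, -0.72999841,  0.64361792]), 'moment': array([-0.00599765,  0.02809338,  0.00110489]), 'width': 1.0008921048006805} 18.700000000000003
```

View pics/scene0.png

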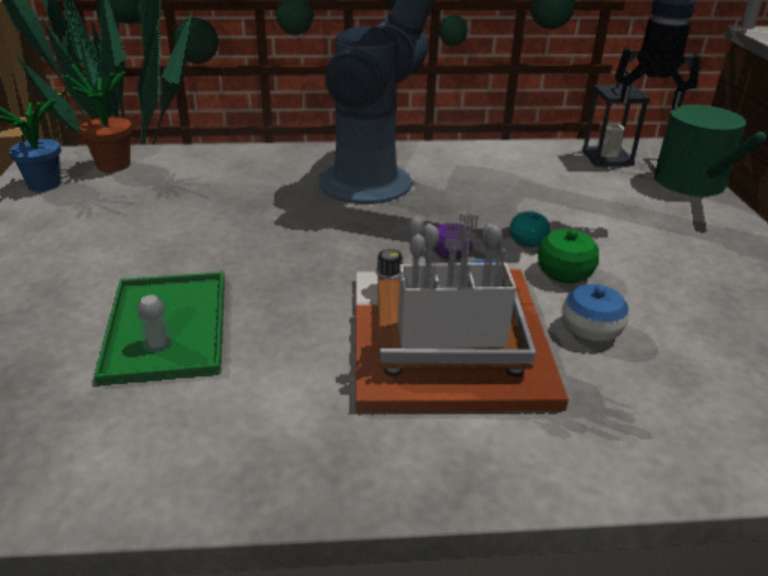

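View pics/top0.png

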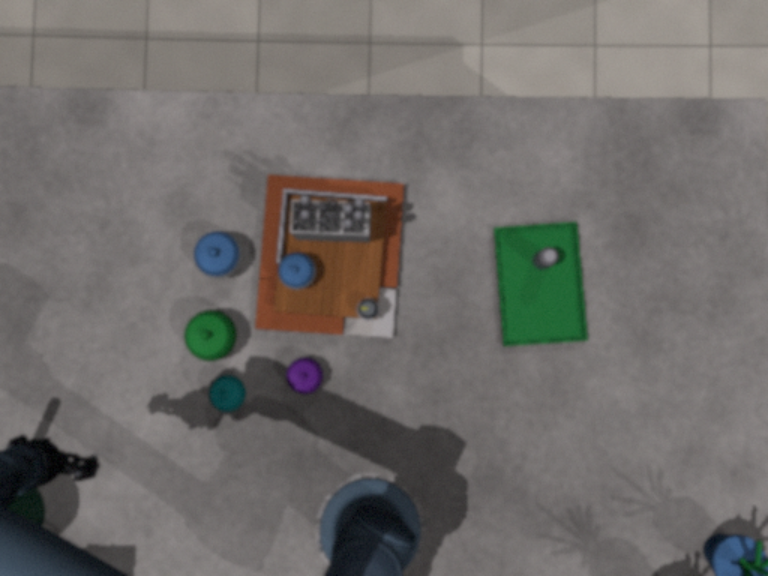

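```bash
cat > h.py <<'E'
import cv2,numpy as np
def ray(f,uv):
    p=cv2.undistortPoints(np.array([[uv]],float),f['intrinsics'],f['dist'])[0,0]
    R=f['view'][:3,:3];t=f['view'][:3,3]
    return -R.T@t, R.T@np.array([p[0],p[1],1.])
def onz(f,uv,z):
    o,d=ray(f,uv); return o+d*(z-o[2])/d[2]
def proj(f,P):
    r=cv2.Rodrigues(f['view'][:3,:3])[0]
    return cv2.projectPoints(np.array([P],float),r,f['view'][:3,3],f['intrinsics'],f['dist'])[0][0,0]
def tri(fs,uvs):
    A=[];b=[]
    for f,u in zip(fs,uvs):
        o,d=ray(f,u);d/=np.linalg.norm(d);M=np.eye(3)-np.outer(d,d);A.append(M);b.append(M@o)
    return np.linalg.lstsq(np.vstack(A),np.hstack(b),rcond=None)[0]
E
python3 - <<'E'
from h import *;import pickle
fs=pickle.load(open('f0.pkl','rb'));t,s=fs['top'],fs['scene']
a=cv2.resize(t['image'][160:240,160:280],None,fx=6,fy=6,interpolation=cv2.INTER_CUBIC)[:, :720]
b=cv2.resize(s['image'][155:205,225:345],None,fx=6,fy=6,interpolation=cv2.INTER_CUBIC)
cv2.imwrite('pics/c0.png',cv2.resize(np.vstack([a,b[:, :720]]),(554,600)))
# slab corners in top (768 px coords /1.5)
for n,c in dict(slabTL=(268,176),slabTR=(405,183),slabBL=(256,328),slabBR=(395,337)).items(): print(n,onz(t,np.array(c)/1.5,24).round(1))
for z in(80,88): print('knob top',onz(t,(245.3,205.3),z).round(1),'scene',onz(s,(260,170),z).round(1))
print(tri([t,s],[(245.3,205.3),(260,170)]))
# yellow & dark masks
for n,f,(y0,y1,x0,x1) in(('top',t,(190,220,230,262)),('scene',s,(160,190,245,275))):
    im=f['image'][y0:y1,x0:x1].astype(int); h=cv2.cvtColor(im.astype(np.uint8),cv2.COLOR_BGR2HSV)
    m=((im.max(2)<85)&(np.ptp(im,axis=2)<45)).astype(np.uint8)
    k,l,st,ce=cv2.connectedComponentsWithStats(m)
    for i in range(1,k):
        if st[i,4]>15: print(n,st[i]+[x0,y0,0,0,0],ce[i]+[x0,y0])
E
```

```text
slabTL [753.2 239.9  24. ]
slabTR [743.7 -60.6  24. ]
slabBL [420.2 254.2  24. ]
slabBR [407.3 -45.6  24. ]
knob top [465.7  12.3  80. ] scene [455.5  15.2  80. ]
knob top [465.3  12.1  88. ] scene [468.5  13.9  88. ]
[465.52689435  13.14849549  86.17795828]
top [239 199  14  13  98] [246.75510204 204.68367347]
scene [267 160   8   9  23] [272.43478261 162.52173913]
scene [251 166  18  21 247] [258.81376518 176.39271255]
scene [269 178   6  12  54] [271.57407407 183.25925926]
```

View pics/c0.png

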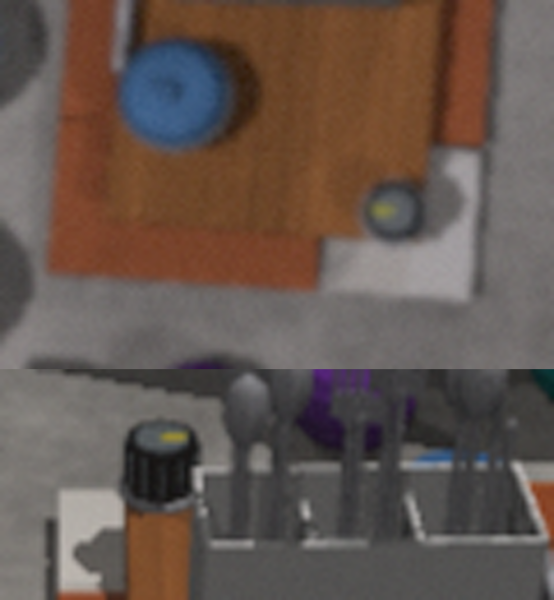

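Knob candidates: the black ribbed cap with the yellow mark at top (245,205) / scene (260,170). The salt shaker's steel top, top (365,171), and the dark bench gripper, scene (440,40), could be mistaken for it. The crop shows the ribs, the yellow mark and the pale sunken stone under it, so the choice is the first. Its top is at about (466.5, 13, 88).

Emit:
play_rows(
  series=[
    [[14,-26.5,0],[0,0,0.14],0],
    [[14,-26.5,0],[0,0,0.14],0],
    [[14,-26.5,0],[0,0,0.14],0],
    [[14,-26.5,0],[0,0,0.14],0],
    [[14,-26.5,0],[0,0,0.14],0],
    [[14,-26.5,0],[0,0,0.14],0],
    [[14,-26.5,0],[0,0,0.14],0],
    [[14,-26.5,0],[0,0,0.14],0],
    [[14,-26.5,0],[0,0,0.14],0],
    [[14,-26.5,0],[0,0,0.14],0],
    [[14,-26.5,0],[0,0,0.14],0],
    [[14,-26.5,0],[0,0,0.14],0],
    [[14,-26.5,0],[0,0,0.14],0],
    [[14,-26.5,0],[0,0,0.14],0],
    [[14,-26.5,0],[0,0,0.14],0],
    [[14,-26.5,0],[0,0,0.14],0],
    [[14,-26.5,0],[0,0,0.14],0],
    [[14,-26.5,0],[0,0,0.14],0],
    [[14,-26.5,0],[0,0,0.14],0],
    [[14,-26.5,0],[0,0,0.14],0],
  ],
  grip_force=30,
)

```text
time: 2.1
ee_pos: [466.3, 12.9, 231.0]
tcp_rot: [-0.0, -0.437, 0.899, 0.0]
contact_force: [0.3, 0.6, -0.2]
width: -0.003
```

Emit:
play_rows(
  series=[
    [[0,0,-30],[0,0,0],0],
    [[0,0,-30],[0,0,0],0],
    [[0,0,-30],[0,0,0],0],
    [[0,0,-20],[0,0,0],0],
    [[0,0,-10],[0,0,0],0],
    [[0,0,-10],[0,0,0],0],
    [[0,0,0],[0,0,0],0],
    [[0,0,0],[0,0,0],0],
    [[0,0,0],[0,0,0],0],
  ],
)

```text
time: 3.0
ee_pos: [467.2, 14.0, 102.3]
tcp_rot: [0.001, -0.435, 0.901, -0.001]
contact_force: [1.7, 0.4, -0.4]
width: -0.0
```

```bash
cat >> h.py <<'E'
def rd(n=8):
    from bench import state,grab_frame
    r=[]
    for _ in range(n):
        f=grab_frame('scene');s=state();r.append(np.r_[s['ee_pos'],s['contact_force'],s['moment'],s['qpos'][5]])
    r=np.array(r);np.set_printoptions(suppress=True)
    print('t',round(s['time'],2),'pos',r[:,:3].mean(0).round(2),'sd',r[:,:3].std(0).round(2),'F',r[:,3:6].mean(0).round(2),'sdF',r[:,3:6].std(0).round(2),'M',r[:,6:9].mean(0).round(3),'q6',r[-1,9].round(3),'w',round(s['width'],3))
    return f
E
python3 - <<'E'
from h import *;from bench import *
f=rd();t=grab_frame('top')
a=t['image'][155:245,180:300];b=f['image'][110:200,200:320]
cv2.imwrite('pics/c1.png',np.hstack([cv2.resize(x,(400,300),interpolation=cv2.INTER_CUBIC) for x in(a,b)]))
E
```

```text
t 3.4 pos [466.72  14.02 101.88] sd [0.3  0.02 0.29] F [-0.2   0.05  0.15] sdF [0.42 0.5  0.52] M [-0.014 -0.001 -0.004] q6 -2.576 w 0.002
```

View pics/c1.png

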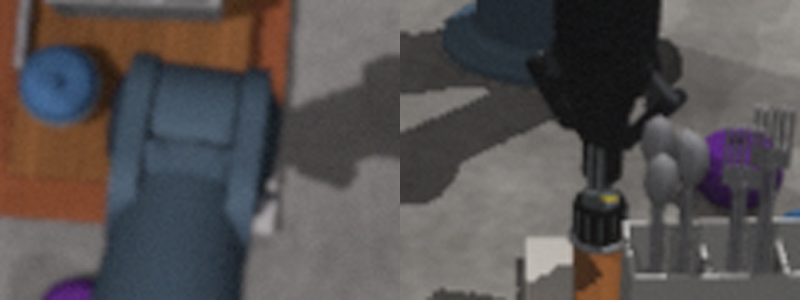

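The closed fingers stand centred above the knob (scene crop x≈599). Next I press down to measure the gap.

Emit:
play_rows(
  series=[
    [[0,0,-5],[0,0,0],0],
    [[0,0,-5],[0,0,0],0],
    [[0,0,-1],[0,0,0],0],
    [[0,0,-1],[0,0,0],0],
    [[0,0,0],[0,0,0],0],
    [[0,0,0],[0,0,0],0],
  ],
)

```text
time: 4.05
ee_pos: [466.3, 14.0, 89.4]
tcp_rot: [-0.0, -0.435, 0.901, -0.0]
contact_force: [-0.0, 0.2, -1.0]
width: -0.0
```

```bash
python3 -c "from h import *;rd(6)"
```

```text
t 4.35 pos [466.36  14.03  89.46] sd [0.02 0.01 0.02] F [-0.02  0.02  0.07] sdF [0.26 0.44 0.5 ] M [ 0.003  0.001 -0.019] q6 -2.576 w 0.0
```

Emit:
play_rows(
  series=[
    [[0,0,-1],[0,0,0],0],
    [[0,0,0],[0,0,0],0],
    [[0,0,0],[0,0,0],0],
  ],
)

```text
time: 4.65
ee_pos: [466.2, 14.1, 88.3]
tcp_rot: [-0.0, -0.435, 0.901, 0.0]
contact_force: [-0.7, 0.4, 0.2]
width: 0.002
```

```bash
python3 -c "from h import *;rd(6)"
```

```text
t 4.95 pos [466.23  14.05  88.33] sd [0.02 0.01 0.02] F [ 0.26 -0.12  0.12] sdF [0.19 0.49 0.56] M [-0.003  0.01  -0.014] q6 -2.576 w 0.0
```

Emit:
play_rows(
  series=[
    [[0,0,-1],[0,0,0],0],
    [[0,0,0],[0,0,0],0],
    [[0,0,0],[0,0,0],0],
  ],
)

```text
time: 5.25
ee_pos: [466.4, 14.0, 87.8]
tcp_rot: [0.0, -0.435, 0.901, -0.0]
contact_force: [-1.4, -0.2, 5.3]
width: -0.003
```

```bash
python3 -c "from h import *;rd(6)"
```

```text
t 5.55 pos [466.34  14.    87.84] sd [0.01 0.01 0.  ] F [-1.63  0.05  5.45] sdF [0.66 0.34 0.45] M [-0.014  0.361 -0.003] q6 -2.576 w -0.004
```

Emit:
play_rows(
  series=[
    [[-0.3,-0.3,-1],[0,0,0],0],
    [[0,0,0],[0,0,0],0],
    [[0,0,0],[0,0,0],0],
  ],
)

```text
time: 5.85
ee_pos: [466.1, 13.7, 87.0]
tcp_rot: [0.0, -0.435, 0.901, -0.0]
contact_force: [-1.9, 0.8, 6.4]
width: -0.0
```

```bash
python3 -c "from h import *;rd(6)"
```

```text
t 6.15 pos [466.14  13.73  87.03] sd [0.01 0.01 0.01] F [-2.1   0.33  6.78] sdF [0.66 0.57 0.4 ] M [ 0.019  0.426 -0.002] q6 -2.577 w -0.004
```

Emit:
play_rows(
  series=[
    [[-0.3,-0.3,-1],[0,0,0],0],
    [[0,0,0],[0,0,0],0],
    [[0,0,0],[0,0,0],0],
  ],
)

```text
time: 6.45
ee_pos: [465.9, 13.4, 86.1]
tcp_rot: [0.0, -0.435, 0.901, -0.0]
contact_force: [-2.3, -0.2, 7.3]
width: -0.002
```

```bash
python3 -c "from h import *;rd(6)"
```

```text
t 6.75 pos [465.88  13.43  86.1 ] sd [0.02 0.01 0.01] F [-2.28 -0.08  6.88] sdF [0.69 0.53 0.4 ] M [0.028 0.428 0.016] q6 -2.578 w -0.003
```

Emit:
play_rows(
  series=[
    [[-0.3,-0.3,-1],[0,0,0],0],
    [[0,0,0],[0,0,0],0],
    [[0,0,0],[0,0,0],0],
  ],
)

```text
time: 7.05
ee_pos: [465.6, 13.1, 85.1]
tcp_rot: [0.0, -0.435, 0.901, -0.0]
contact_force: [-2.8, -0.4, 6.9]
width: 0.005
```

```bash
python3 -c "from h import *;rd(6)"
```

```text
t 7.35 pos [465.56  13.11  85.11] sd [0.01 0.01 0.01] F [-1.88  0.03  7.5 ] sdF [0.57 0.53 0.44] M [0.001 0.454 0.018] q6 -2.578 w 0.002
```

It rocks steadily at about 7 N. I go on down until the force climbs.

Emit:
play_rows(
  series=[
    [[-0.3,-0.3,-1],[0,0,0],0],
    [[0,0,0],[0,0,0],0],
    [[0,0,0],[0,0,0],0],
  ],
)

```text
time: 7.65
ee_pos: [465.2, 12.8, 84.1]
tcp_rot: [0.0, -0.435, 0.901, -0.0]
contact_force: [-2.6, -0.3, 6.5]
width: 0.001
```

```bash
python3 -c "from h import *;rd(6)"
```

```text
t 7.95 pos [465.26  12.76  84.11] sd [0.01 0.01 0.  ] F [-2.23 -0.36  7.37] sdF [0.2  0.43 0.66] M [-0.001  0.45   0.031] q6 -2.579 w 0.003
```

Emit:
play_rows(
  series=[
    [[-0.3,-0.3,-1],[0,0,0],0],
    [[0,0,0],[0,0,0],0],
    [[0,0,0],[0,0,0],0],
  ],
)

```text
time: 8.25
ee_pos: [465.0, 12.4, 83.1]
tcp_rot: [0.0, -0.435, 0.901, -0.0]
contact_force: [-0.9, -0.6, 7.1]
width: -0.002
```

```bash
python3 -c "from h import *;rd(6)"
```

```text
t 8.55 pos [464.94  12.41  83.11] sd [0.02 0.01 0.01] F [-2.45 -0.14  7.49] sdF [0.35 0.24 0.38] M [-0.03   0.467  0.009] q6 -2.58 w -0.001
```

Emit:
play_rows(
  series=[
    [[-0.3,-0.3,-1],[0,0,0],0],
    [[0,0,0],[0,0,0],0],
    [[0,0,0],[0,0,0],0],
  ],
)

```text
time: 8.85
ee_pos: [464.7, 12.1, 82.1]
tcp_rot: [0.0, -0.435, 0.901, -0.0]
contact_force: [-2.6, -0.7, 6.5]
width: 0.006
```

```bash
python3 -c "from h import *;rd(6)"
```

```text
t 9.15 pos [464.63  12.07  82.1 ] sd [0.01 0.01 0.01] F [-2.8  -0.48  7.73] sdF [0.48 0.29 0.58] M [-0.036  0.485  0.006] q6 -2.58 w 0.0
```

Emit:
play_rows(
  series=[
    [[-0.3,-0.3,-1],[0,0,0],0],
    [[0,0,0],[0,0,0],0],
    [[0,0,0],[0,0,0],0],
  ],
)

```text
time: 9.45
ee_pos: [464.5, 11.9, 81.4]
tcp_rot: [0.0, -0.435, 0.901, -0.0]
contact_force: [-3.0, 0.0, 9.3]
width: 0.001
```

```bash
python3 -c "from h import *;rd(6)"
```

```text
t 9.75 pos [464.48  11.87  81.42] sd [0.02 0.01 0.01] F [-2.88 -0.11 10.03] sdF [0.53 0.45 0.76] M [0.007 0.584 0.008] q6 -2.581 w 0.0
```

The force climbs at 81.4, after about 6.4 mm of drop. So the gap is about 6.7 mm, or 4.47 rad. Next I lift, open and grip the knob.

Emit:
play_rows(
  series=[
    [[0,0,5],[0,0,0],0],
    [[0,0,10],[0,0,0],0],
    [[2.1,1.6,25],[0,0,0],1],
    [[0,0,0],[0,0,0],1],
    [[0,0,0],[0,0,0],1],
    [[0,0,0],[0,0,0],1],
    [[0,0,0],[0,0,0],1],
    [[0,0,0],[0,0,0],1],
    [[0,0,0],[0,0,0],1],
  ],
)

```text
time: 10.65
ee_pos: [465.8, 13.5, 119.9]
tcp_rot: [-0.0, -0.435, 0.901, 0.0]
contact_force: [0.6, -0.6, -0.0]
width: 1.004
```

Emit:
play_rows(
  series=[
    [[0,0,-20],[0,0,0],1],
    [[0,0,-20],[0,0,0],1],
    [[0,0,-10],[0,0,0],1],
    [[0,0,-9],[0,0,0],1],
    [[0,0,0],[0,0,0],1],
    [[0,0,0],[0,0,0],0.6],
    [[0,0,0],[0,0,0],0.5],
    [[0,0,0],[0,0,0],0.3],
    [[0,0,0],[0,0,0],0.3],
    [[0,0,0],[0,0,0],0.3],
    [[0,0,0],[0,0,0],0.3],
    [[0,0,0],[0,0,0],0.3],
    [[0,0,0],[0,0,0],0.3],
  ],
  grip_force=25,
)

```text
time: 11.95
ee_pos: [466.1, 12.4, 62.3]
tcp_rot: [-0.001, -0.434, 0.901, -0.001]
contact_force: [-4.3, -3.4, 6.5]
width: 0.459
```

Run:
```python
from h import *
f=rd(6)
cv2.imwrite('pics/c2.png',cv2.resize(f['image'][110:230,190:350],(640,480),interpolation=cv2.INTER_CUBIC))
```

```text
t 12.25 pos [466.06  12.36  62.29] sd [0.03 0.01 0.01] F [-3.33 -3.67  6.74] sdF [0.49 0.43 0.52] M [-0.635  0.654 -0.007] q6 -2.577 w 0.461
```

View pics/c2.png

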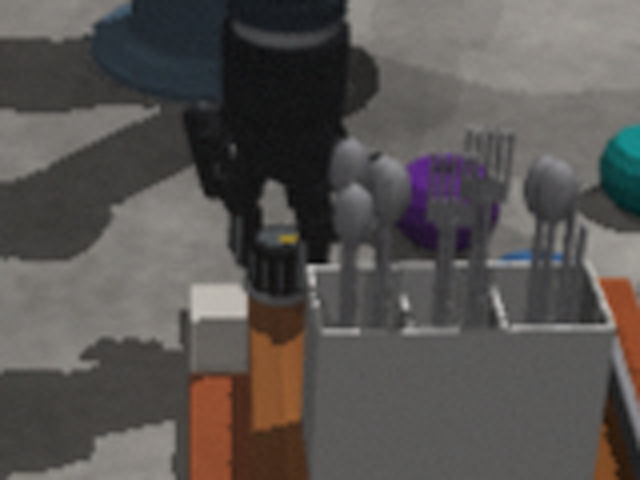

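The fingers grip both sides of the knob at scene crop (278,260), and the caddy is clear. I ease off the small side and down forces.

Emit:
play_rows(
  series=[
    [[-0.4,-0.6,0.7],[0,0,0],0.3],
    [[0,0,0],[0,0,0],0.3],
    [[0,0,0],[0,0,0],0.3],
  ],
)

```text
time: 12.55
ee_pos: [466.1, 12.4, 62.5]
tcp_rot: [-0.0, -0.435, 0.901, -0.001]
contact_force: [-1.6, -2.7, 3.9]
width: 0.457
```

```bash
python3 -c "from h import *;rd(6)"
```

```text
t 12.85 pos [466.06  12.4   62.44] sd [0.02 0.01 0.02] F [-1.93 -3.3   5.58] sdF [0.44 0.43 0.2 ] M [-0.703  0.403 -0.05 ] q6 -2.579 w 0.457
```

Emit:
play_rows(
  series=[
    [[-0.2,-0.5,0.6],[0,0,0],0.3],
    [[0,0,0],[0,0,0],0.3],
    [[0,0,0],[0,0,-0.1],0.3],
    [[0,0,0],[0,0,-0.1],0.3],
    [[0,0,0],[0,0,-0.1],0.3],
    [[0,0,0],[0,0,-0.1],0.3],
    [[0,0,0],[0,0,-0.1],0.3],
    [[0,0,0],[0,0,-0.1],0.3],
    [[0,0,0],[0,0,-0.1],0.3],
    [[0,0,0],[0,0,-0.1],0.3],
    [[0,0,0],[0,0,-0.1],0.3],
    [[0,0,0],[0,0,-0.1],0.3],
    [[0,0,0],[0,0,0],0.3],
    [[0,0,0],[0,0,0],0.3],
  ],
)

```text
time: 14.25
ee_pos: [464.3, 11.7, 62.5]
tcp_rot: [-0.001, 0.051, 0.999, -0.001]
contact_force: [-3.8, -5.1, 4.2]
width: 0.458
```

Run:
```python
from h import *
f=rd(6)
cv2.imwrite('pics/c3.png',cv2.resize(f['image'][150:200,225:305],(480,300),interpolation=cv2.INTER_CUBIC))
```

```text
t 14.55 pos [464.34  11.71  62.48] sd [0.01 0.01 0.01] F [-3.46 -4.66  4.37] sdF [0.42 0.29 0.48] M [-0.914  0.634 -0.053] q6 -1.58 w 0.462
```

View pics/c3.png

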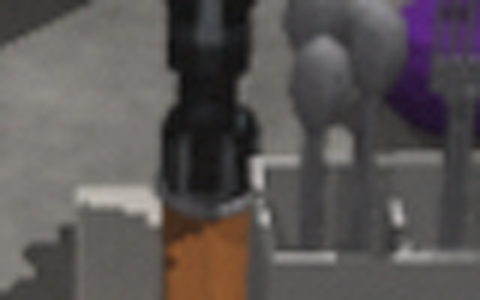

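Emit:
play_rows(
  series=[
    [[-0.4,-0.5,1],[0,0,0],0.3],
    [[0,0,0],[0,0,-0.1],0.3],
    [[0,0,0],[0,0,-0.1],0.3],
    [[0,0,0],[0,0,-0.1],0.3],
    [[0,0,0],[0,0,-0.1],0.3],
    [[0,0,0],[0,0,-0.1],0.3],
    [[0,0,0],[0,0,-0.1],0.3],
    [[0,0,0],[0,0,-0.1],0.3],
    [[0,0,0],[0,0,-0.1],0.3],
    [[0,0,0],[0,0,-0.1],0.3],
    [[0,0,0],[0,0,-0.1],0.3],
    [[0,0,0],[0,0,0],0.3],
    [[0,0,0],[0,0,0],0.3],
  ],
)

```text
time: 15.85
ee_pos: [462.6, 13.0, 62.6]
tcp_rot: [-0.003, 0.522, 0.853, -0.0]
contact_force: [-5.1, 1.4, -1.5]
width: 0.456
```

```bash
python3 -c "from h import *;rd(6)"
```

```text
t 16.15 pos [462.65  13.01  62.58] sd [0.02 0.01 0.01] F [-5.14  1.48 -1.64] sdF [0.31 0.42 0.41] M [ 0.247  0.956 -0.043] q6 -0.583 w 0.458
```

The TCP path traces a 2 mm circle about (464.5, 13.8). The knob has stayed in place and the grip is just slightly off-centre, so I follow that arc.

Emit:
play_rows(
  series=[
    [[-2.4,1.1,-0.2],[0,0,0],0.3],
    [[0,0.2,0],[0,0,-0.1],0.3],
    [[0,0.2,0],[0,0,-0.1],0.3],
    [[0,0.2,0],[0,0,-0.1],0.3],
    [[0,0.2,0],[0,0,-0.1],0.3],
    [[0,0.2,0],[0,0,-0.1],0.3],
    [[0,0.2,0],[0,0,-0.1],0.3],
    [[0,0.2,0],[0,0,-0.1],0.3],
    [[0,0.2,0],[0,0,-0.1],0.3],
    [[0,0.2,0],[0,0,-0.1],0.3],
    [[0,0.2,0],[0,0,-0.1],0.3],
    [[0,0,0],[0,0,0],0.3],
    [[0,0,0],[0,0,0],0.3],
  ],
)

```text
time: 17.45
ee_pos: [462.5, 15.1, 62.7]
tcp_rot: [-0.0, 0.867, 0.498, -0.0]
contact_force: [1.1, -1.8, -11.8]
width: 0.456
```

```bash
python3 -c "from h import *;rd(6)"
```

```text
t 17.75 pos [462.54  15.15  62.94] sd [0.02 0.03 0.13] F [  0.7   -0.99 -12.02] sdF [0.34 0.24 0.57] M [-0.152 -0.133  0.038] q6 0.424 w 0.458
```

Emit:
play_rows(
  series=[
    [[0.17,0.1,0],[0,0,-0.1],0.3],
    [[0.17,0.1,0],[0,0,-0.1],0.3],
    [[0.17,0.1,0],[0,0,-0.1],0.3],
    [[0.17,0.1,0],[0,0,-0.1],0.3],
    [[0.17,0.1,0],[0,0,-0.1],0.3],
    [[0.17,0.1,0],[0,0,-0.1],0.3],
    [[0.17,0.1,0],[0,0,-0.1],0.3],
    [[0.17,0.1,0],[0,0,-0.1],0.3],
    [[0.17,0.1,0],[0,0,-0.1],0.3],
    [[0.17,0.1,0],[0,0,-0.1],0.3],
    [[0,0,0],[0,0,0],0.3],
    [[0,0,0],[0,0,0],0.3],
  ],
)

```text
time: 18.95
ee_pos: [464.2, 16.1, 63.3]
tcp_rot: [-0.0, 1.0, 0.022, -0.0]
contact_force: [-0.1, -1.4, -12.7]
width: 0.458
```

```bash
python3 -c "from h import *;rd(6)"
```

```text
t 19.25 pos [464.21  16.14  63.3 ] sd [0.01 0.01 0.01] F [ -0.07  -0.35 -12.47] sdF [0.42 0.48 0.11] M [-0.073  0.096  0.044] q6 1.427 w 0.456
```

Emit:
play_rows(
  series=[
    [[0,0,-1],[0,0,0],0.3],
    [[0,0,0],[0,0,0],0.3],
    [[0,0,0],[0,0,0],0.3],
  ],
)

```text
time: 19.55
ee_pos: [464.1, 16.1, 62.6]
tcp_rot: [-0.0, 1.0, 0.021, -0.0]
contact_force: [-3.9, -0.4, -5.4]
width: 0.458
```

Run:
```python
from h import *
f=rd(6)
cv2.imwrite('pics/c4.png',cv2.resize(f['image'][150:260,200:375],(700,440),interpolation=cv2.INTER_CUBIC))
```

```text
t 19.85 pos [464.18  16.12  62.62] sd [0.02 0.01 0.02] F [-4.34 -0.2  -4.45] sdF [0.41 0.23 0.96] M [-0.003  0.844  0.064] q6 1.428 w 0.461
```

View pics/c4.png

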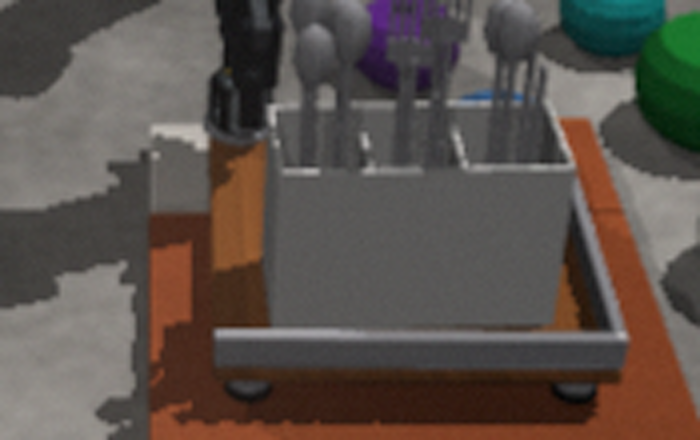

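Emit:
play_rows(
  series=[
    [[0.4,-0.1,-0.5],[0,0,0],0.3],
    [[0.2,0,0],[0,0,-0.1],0.3],
    [[0.2,0,0],[0,0,-0.1],0.3],
    [[0.2,0,0],[0,0,-0.1],0.3],
    [[0.2,0,0],[0,0,-0.1],0.3],
    [[0.2,-0.1,0],[0,0,-0.1],0.3],
    [[0,0,0],[0,0,0],0.3],
    [[0,0,0],[0,0,0],0.3],
  ],
)

```text
time: 20.65
ee_pos: [465.2, 15.9, 62.5]
tcp_rot: [0.0, 0.974, -0.228, -0.0]
contact_force: [-7.8, 0.0, 3.5]
width: 0.458
```

```bash
python3 -c "from h import *;rd(6)"
```

```text
t 20.95 pos [465.15  15.9   62.52] sd [0.02 0.   0.01] F [-7.41  0.14  2.7 ] sdF [0.32 0.52 0.53] M [ 0.068  1.489 -0.084] q6 1.928 w 0.456
```

Emit:
play_rows(
  series=[
    [[0,0,0],[0,0,0],0.6],
    [[0,0,0],[0,0,0],0.8],
    [[0,0,0],[0,0,0],1],
    [[0,0,0],[0,0,0],1],
    [[0,0,0],[0,0,0],1],
    [[0,0,0],[0,0,0],1],
    [[0,0,20],[0,0,0],1],
    [[0,0,20],[0,0,0],1],
    [[0,0,10],[0,0,0],1],
    [[-0.5,-1.7,0],[0,0,0],0],
    [[0,0,0],[0,0,0],0],
    [[0,0,0],[0,0,0],0],
    [[0,0,0],[0,0,0],0],
    [[0,0,0],[0,0,0],0],
    [[0,0,0],[0,0,0],0],
    [[0,0,0],[0,0,0],0],
  ],
)

```text
time: 22.55
ee_pos: [465.3, 14.2, 111.7]
tcp_rot: [0.0, 0.974, -0.227, -0.0]
contact_force: [0.2, 0.4, -0.3]
width: -0.002
```

Run:
```python
from h import *
f=rd(3)
cv2.imwrite('pics/c5.png',cv2.resize(f['image'][130:260,200:375],(700,520),interpolation=cv2.INTER_CUBIC))
```

```text
t 22.7 pos [465.41  14.15 111.89] sd [0.03 0.01 0.04] F [0.71 0.12 0.42] sdF [0.28 0.35 0.58] M [-0.02  -0.003 -0.   ] q6 1.924 w 0.004
```

View pics/c5.png

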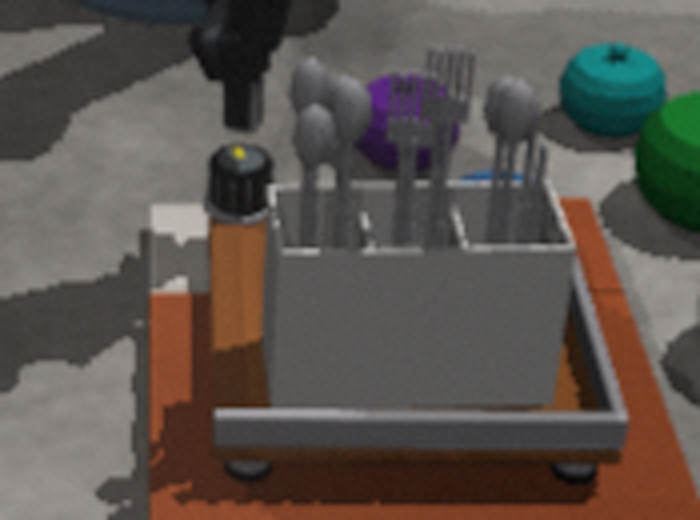

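The mark turned from +y to about -x, which matches 4.5 rad with no slip. Now the press test.

Emit:
play_rows(
  series=[
    [[0,0,-10],[0,0,0],0],
    [[0,0,-8],[0,0,0],0],
    [[0,0,-4],[0,0,0],0],
    [[0,0,-1.5],[0,0,0],0],
    [[0,0,0],[0,0,0],0],
    [[0,0,0],[0,0,0],0],
  ],
)

```text
time: 23.3
ee_pos: [465.4, 14.1, 88.3]
tcp_rot: [0.0, 0.974, -0.227, 0.0]
contact_force: [-0.0, -0.2, -0.4]
width: 0.0
```

```bash
python3 -c "from h import *;rd(6)"
```

```text
t 23.6 pos [465.51  14.13  88.4 ] sd [0.02 0.01 0.02] F [ 0.04 -0.03  0.03] sdF [0.17 0.38 0.74] M [-0.016  0.02  -0.032] q6 1.924 w -0.002
```

Emit:
play_rows(
  series=[
    [[0,0,-1],[0,0,0],0],
    [[0,0,0],[0,0,0],0],
    [[0,0,0],[0,0,0],0],
  ],
)

```text
time: 23.9
ee_pos: [465.6, 14.1, 88.0]
tcp_rot: [0.0, 0.974, -0.227, 0.0]
contact_force: [-1.9, 0.8, 4.9]
width: 0.0
```

```bash
python3 -c "from h import *;rd(6)"
```

```text
t 24.2 pos [465.64  14.11  87.97] sd [0.01 0.01 0.01] F [-1.24  0.05  5.57] sdF [0.48 0.73 0.39] M [-0.007  0.333 -0.009] q6 1.924 w -0.001
```

Emit:
play_rows(
  series=[
    [[0,0,-1],[0,0,0],0],
    [[0,0,0],[0,0,0],0],
    [[0,0,0],[0,0,0],0],
  ],
)

```text
time: 24.5
ee_pos: [465.7, 14.1, 87.8]
tcp_rot: [0.0, 0.974, -0.227, 0.001]
contact_force: [-4.3, 0.4, 12.0]
width: 0.004
```

```bash
python3 -c "from h import *;rd(6)"
```

```text
t 24.8 pos [465.71  14.09  87.81] sd [0.01 0.01 0.01] F [-4.09  0.15 12.78] sdF [0.41 0.55 0.39] M [0.061 0.845 0.01 ] q6 1.924 w -0.004
```

The corner barely moves now: 0.16 mm between 5.6 N and 12.8 N. The unloaded foot may still have about 0.3 mm of slack, so I add about 0.35 rad with a better-centred grip.

Emit:
play_rows(
  series=[
    [[0,0,10],[0,0,0],0],
    [[-0.9,-0.3,24],[0,0,0],1],
    [[0,0,0],[0,0,0],1],
    [[0,0,0],[0,0,0],1],
    [[0,0,0],[0,0,0],1],
    [[0,0,0],[0,0,0],1],
    [[0,0,0],[0,0,0],1],
    [[0,0,-20],[0,0,0],1],
    [[0,0,-20],[0,0,0],1],
    [[0,0,-10],[0,0,0],1],
    [[0,0,-8],[0,0,0],1],
    [[0,0,0],[0,0,0],0.6],
    [[0,0,0],[0,0,0],0.5],
    [[0,0,0.5],[0,0,0],0.3],
    [[0,0,0.4],[0,0,0],0.3],
    [[0,0,0],[0,0,0],0.3],
    [[0,0,0],[0,0,0],0.3],
    [[0,0,0],[0,0,0],0.3],
  ],
)

```text
time: 26.6
ee_pos: [464.4, 14.2, 64.1]
tcp_rot: [-0.0, 0.974, -0.227, 0.0]
contact_force: [-2.8, 1.8, 6.9]
width: 0.458
```

```bash
python3 -c "from h import *;rd(6)"
```

```text
t 26.9 pos [464.36  14.2   64.08] sd [0.02 0.01 0.01] F [-3.19  1.75  6.38] sdF [0.37 0.33 0.47] M [0.31  0.672 0.05 ] q6 1.923 w 0.462
```

Emit:
play_rows(
  series=[
    [[0,0,0],[0,0,-0.07],0.3],
    [[0,0,0],[0,0,-0.07],0.3],
    [[0,0,0],[0,0,-0.07],0.3],
    [[0,0,0],[0,0,-0.07],0.3],
    [[0,0,0],[0,0,-0.07],0.3],
    [[0,0,0],[0,0,0],0.3],
    [[0,0,0],[0,0,0],0.3],
  ],
)

```text
time: 27.6
ee_pos: [464.4, 14.2, 64.2]
tcp_rot: [-0.0, 0.919, -0.394, 0.0]
contact_force: [-4.5, 0.9, 8.3]
width: 0.457
```

```bash
python3 -c "from h import *;rd(6)"
```

```text
t 27.9 pos [464.45  14.18  64.25] sd [0.01 0.01 0.01] F [-3.54  1.56  7.46] sdF [0.49 0.53 0.4 ] M [ 0.317  0.751 -0.025] q6 2.273 w 0.452
```

Emit:
play_rows(
  series=[
    [[0,0,0],[0,0,0],0.6],
    [[0,0,0],[0,0,0],0.8],
    [[0,0,0],[0,0,0],1],
    [[0,0,0],[0,0,0],1],
    [[0,0,0],[0,0,0],1],
    [[0,0,0],[0,0,0],1],
    [[0,0,20],[0,0,0],1],
    [[0,0,20],[0,0,0],1],
    [[0,0,8],[0,0,0],0],
    [[0,0,0],[0,0,0],0],
    [[0,0,0],[0,0,0],0],
    [[0,0,0],[0,0,0],0],
    [[0,0,0],[0,0,0],0],
    [[0,0,0],[0,0,0],0],
    [[0,0,-10],[0,0,0],0],
    [[0,0,-8],[0,0,0],0],
    [[0,0,-4],[0,0,0],0],
    [[0,0,0],[0,0,0],0],
    [[0,0,0],[0,0,0],0],
  ],
)

```text
time: 29.8
ee_pos: [464.3, 13.9, 88.9]
tcp_rot: [0.0, 0.919, -0.394, -0.0]
contact_force: [0.1, -0.1, -0.5]
width: -0.002
```

```bash
python3 -c "from h import *;rd(6)"
```

```text
t 30.1 pos [464.54  13.85  89.23] sd [0.06 0.02 0.1 ] F [-0.02 -0.21 -0.03] sdF [0.21 0.57 0.55] M [-0.013 -0.007 -0.005] q6 2.273 w 0.003
```

Emit:
play_rows(
  series=[
    [[0,0,-1],[0,0,0],0],
    [[0,0,0],[0,0,0],0],
    [[0,0,0],[0,0,0],0],
  ],
)

```text
time: 30.4
ee_pos: [464.6, 13.8, 88.3]
tcp_rot: [0.0, 0.919, -0.394, 0.0]
contact_force: [0.8, -0.1, 0.2]
width: 0.008
```

```bash
python3 -c "from h import *;rd(6)"
```

```text
t 30.7 pos [464.58  13.84  88.36] sd [0.01 0.01 0.01] F [ 0.21 -0.06  0.27] sdF [0.59 0.53 0.45] M [-0.006 -0.021  0.012] q6 2.273 w 0.004
```

Emit:
play_rows(
  series=[
    [[0,0,-1],[0,0,0],0],
    [[0,0,0],[0,0,0],0],
    [[0,0,0],[0,0,0],0],
  ],
)

```text
time: 31.0
ee_pos: [464.6, 13.8, 88.1]
tcp_rot: [-0.0, 0.919, -0.394, 0.0]
contact_force: [-3.1, 0.6, 7.6]
width: 0.006
```

```bash
python3 -c "from h import *;rd(6)"
```

```text
t 31.3 pos [464.62  13.82  88.14] sd [0.02 0.01 0.01] F [-2.59  0.37  7.7 ] sdF [0.25 0.48 0.32] M [0.022 0.51  0.013] q6 2.273 w -0.002
```

Emit:
play_rows(
  series=[
    [[0,0,-1],[0,0,0],0],
    [[0,0,0],[0,0,0],0],
    [[0,0,0],[0,0,0],0],
  ],
)

```text
time: 31.6
ee_pos: [464.6, 13.8, 87.9]
tcp_rot: [-0.0, 0.919, -0.394, 0.001]
contact_force: [-4.9, 0.5, 15.0]
width: 0.001
```

```bash
python3 -c "from h import *;rd(6)"
```

```text
t 31.9 pos [464.66  13.8   87.93] sd [0.03 0.01 0.02] F [-4.9   0.42 15.2 ] sdF [0.41 0.48 0.43] M [ 0.048  1.024 -0.002] q6 2.273 w 0.0
```

The response is stiff and linear, with no rocking. The knob top rests about 0.3 mm above its starting height, so the foot bears and the jacking is small (about 0.002 rad). I retract and check the bystanders.

Emit:
play_rows(
  series=[
    [[0,0,10],[0,0,0],0],
    [[0,0,40],[0,0,0],0],
    [[0,0,40],[0,0,0],0],
    [[0,0,40],[0,0,0],0],
    [[-15,30,0],[0,0,0],0],
    [[-15,30,0],[0,0,0],0],
    [[-15,30,0],[0,0,0],0],
    [[-15,30,0],[0,0,0],0],
    [[-15,30,0],[0,0,0],0],
    [[-15,30,0],[0,0,0],0],
    [[-15,30,0],[0,0,0],0],
    [[-15,30,0],[0,0,0],0],
    [[-15,30,0],[0,0,0],0],
    [[-15,30,0],[0,0,0],0],
    [[-15,30,0],[0,0,0],0],
    [[0,0,0],[0,0,0],0],
    [[0,0,0],[0,0,0],0],
  ],
)

```text
time: 33.6
ee_pos: [299.2, 344.0, 216.3]
tcp_rot: [0.0, 0.92, -0.393, 0.0]
contact_force: [0.0, -0.4, -0.2]
width: 0.002
```

Run:
```python
from h import *;from bench import *;import pickle
fs=pickle.load(open('f0.pkl','rb'));out=[]
for n,(y0,y1,x0,x1) in dict(top=(110,235,160,400),scene=(130,280,55,435)).items():
    a=fs[n]['image'][y0:y1,x0:x1];b=grab_frame(n)['image'][y0:y1,x0:x1]
    d=cv2.absdiff(a,b).max(2);print(n,'changed px',(d>50).sum());
    out.append(cv2.resize(b,(570,297 if n=='top' else 225)))
for nm,(x0,y0,x1,y1),n in(('stand+caddy',(235,172,360,255),'scene'),('stand',(175,115,265,212),'top'),('bowl',(180,163,215,197),'top'),('tray',(325,143,395,235),'top')):
    a=fs[n]['image'][y0:y1,x0:x1];b=grab_frame(n)['image'][y0:y1,x0:x1]
    print(nm,[np.round(v,2) for v in cv2.phaseCorrelate(*[np.float32(cv2.cvtColor(q,cv2.COLOR_BGR2GRAY)) for q in(a,b)])])
cv2.imwrite('pics/end.png',np.vstack(out))
```

```text
top changed px 766
scene changed px 3148
stand+caddy [array([0.7 , 0.02]), np.float64(0.78)]
stand [array([ 0.03, -0.07]), np.float64(0.93)]
bowl [array([-0.14, -0.03]), np.float64(0.94)]
tray [array([-0.  ,  0.01]), np.float64(0.92)]
```

View pics/end.png

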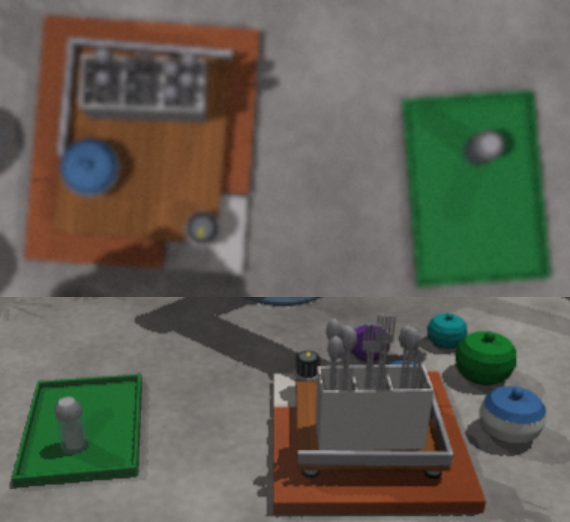

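Everything is in place: the knob at top crop (202,227) now has its mark facing the robot, and the stand, bowl and tray shifted less than 0.2 px. Handing in.

```bash
python3 -c "from bench import *;print(finish_job())"
```

```text
the job is handed in; nothing more can be done
None
```

I turned the knob about 4.85 rad clockwise and handed the job in. My last checks show the foot bearing on the stone and the stand no longer rocking. No verdict was reported.

- **Gap:** pressing the corner down before turning gave a drop of about 6.4 mm, so a gap of about 6.7 mm, or 4.5 rad. I turned 4.5 rad, and the yellow mark showed no slip. A press test then showed almost no movement, so I added 0.35 rad to be sure of contact.
- **Rocking and level:** in the final press the corner gave only 0.2 mm between 7.7 and 15 N, with no rocking. The knob top rests about 0.3 mm above its starting height, a tilt of about 0.002 rad against the 0.009 allowed. That height comes from the arm's readings, good to about 0.1 mm. I did not measure the deck's level or the foot's contact force directly.
- **Bystanders:** in the top view the stand, bowl and tray shifted less than 0.2 px (about 0.5 mm). The caddy and salt shaker look upright and in place by eye.
- **Checks that disagreed:** one scene-view comparison of the stand and caddy gave 0.7 px (about 2 mm). I put it down to changed shadows, as the top view shows no shift. While turning, the force on the tool briefly reached about 12 N (the gripper pulling up on the knob), and I eased it off.

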